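# Set the lower stop of the autosampler arm to the setting block

### The arm

A 6-joint arm with a two-finger parallel gripper is mounted at the origin on the work surface. World frame = base frame: x ahead of the robot, y to its left, z up, the work surface at z = 0. Lengths are in m, angles in rad, forces in N, time in s.
With the tool pointing down it reaches from about 0.325 to 0.775 m from the base axis. Payload 9.3 kg.
Tool frame: the origin (TCP) lies at the very end of the fingers, on their centre line; the grasp point (between the pads) lies 19 mm behind it; z points along the fingers, y is the line along which they close (so a half turn about z gives the same grasp; the last joint's range is limited). The gripper opens to 85 mm and grips with 20 to 120 N. Pads are 22 mm wide; open, the fingers measure 114 mm over their backs; the gripper's body (76 mm by 85 mm) begins 54 mm behind the grasp point. The pads swing forward as they close: fully open they stand 13 mm farther back than shut.
Start: joints at [1.12, 0.259, 0.021, 1.334, 0, 1.418], TCP at [0.161, 0.526, 0.231] pointing down, gripper open.
Joint ranges: [-3.04, 3.04], [-0.91, 1.82], [-1.04, 1.36], [-1.92, 1.95], [-1.52, 1.45], [-3.14, 3.14]. Speed limits (rad/s): [2.22, 2.22, 2.79, 3.14, 3.14, 3.14].

### API

Orientations are given as a unit quaternion [w, x, y, z].
In Python, from station import * gives the robot as it stands.
- The arm moves only by the tool step_arm, never from a script. Its argument "motion" is a list of rows, each an object of numbers: "dx", "dy", "dz": the shift along the tool's x, y, z in units of 0.2 m (1.0 is 0.2 m); "wx", "wy", "wz": the turn, a rotation vector about the tool's x, y, z in units of 90 degrees (1.0 is 90 degrees). In form: [{"dx": .., "dy": .., "dz": .., "wx": .., "wy": .., "wz": ..}, ...]. A call has 1 to 20 rows; each row is the pose to reach, as a shift and turn from the pose commanded when the call began, along the tool's axes at that moment; what a row does not reach only later rows make up. A row lasts 1/12 s, in which the tool goes at most 41.7 mm and 7.16 degrees, less where a joint would pass 70% of its speed; a pose out of reach is approached as far as the arm can. A call with a number of a shift or a turn outside -1 to 1 is refused whole. A call with a gripper value outside its range is refused whole. "gripper" is the opening in per cent of the stroke, from 0 (shut) to 100 (fully open), set as the call begins (left out, the last holds). The fingers move at their own pace and stop on an object; the grip force is fixed at half the most. Time passes only in rows, so rows that repeat a pose let the fingers close. It gives the time, the measured TCP pose, the force, the opening and the grip force at its end, in the units of the state.
- observe(): the state, without advancing time (a new reading comes with each control period).
- read_camera(name): name is "scene" or "top" or "wrist"; returns a dict with "color" (400x640x3 uint8, red, green, blue), "fovy" (degrees; the focal length in pixels is half the picture's height over the tangent of half this angle, whatever the lens; pixels are square), "cx", "cy" (the principal point, pixels), "world_to_cam" (4x4, takes a point from world to camera coordinates). Camera axes: x right, y up, looking along -z (the intrinsics and any distortion apply to the point x, -y, -z); pixel columns grow to the right and rows downward; lengths in m; the calibration is good to about 2 mm. A picture is of the moment at which its call begins. There is no depth.
- sign_off(): hands the job in; it is judged then, once.
The state is a dict: "clock": time; "joints": joint angles; "dq": joint speeds; "effort": joint torques, N m; "position": TCP position; "tool_rot": TCP orientation; "force": force on the tool from outside, world axes, zero at the start; "wrist_torque": the same for the moment, N m; "grip_width": finger opening in m; "gripper_force": force on a finger pad.
Only numpy, scipy, OpenCV 4.12 (cv2) and the standard library are available. Lean on these libraries where they do the work, as an engineer would, in place of code of your own. Each camera call takes 0.05 s, during which the arm holds its last target. There are 200 camera calls.

### The job

The lower stop of the autosampler's arm has to be set: the setting block already lies on the tray under the foot of the stop screw, with a small gap. Take the driver from its sloping rest and turn the stop screw clockwise with it until the foot just bears on the block, enough to make it drag but without jacking the arm up, and put the driver back in its rest. Draw the block out from under the foot with the gripper, towards the tray's open front (its blue end is there to be held), so that it drags under the foot, and leave it lying flat on the tray clear of the arm; leave the tube rack, the bottle and the tip box where they stand.

Things in the scene. Friction and masses are not known exactly. Their poses are not given: they have to be found in the camera images.
- autosampler: Autosampler, fixed: tray 350 x 430 mm, 16 mm thick (block lies on it), with a column 110 x 105 mm, 351 mm tall at its right (-y) end, its face 145 mm from the screw axis. Origin: underside of the tray, straight below the stop screw. x points away from the tray's open lipless front edge (190 mm before the origin), y away from the column. A rinse well, 38 mm across, 34 high, stands at y = 105 mm.
- lift_arm (a joint): Lift of the white arm off its lower seat, m (0: seated). Bar 52 mm wide (x), 34 thick, running along the autosampler's y over the screw axis, y -143 to +128 mm; underside 85, top 119 mm above the tray's underside; a probe clamp at y = 105 stands up to 145 mm. Its own weight, about 9 N, holds it down; it slides freely. Screwing the foot down on the block past contact lifts it.
- stop_foot: Steel foot of the stop screw under the arm, a disc 24 mm across, 7 mm thick, that does not turn. Origin: centre of its underside, z up. At the start it stands 1.5 to 3.5 mm above the block. It goes down 10 mm per full clockwise turn of the screw (1.6 mm per rad); the thread stays where it is left (about 0.1 Nm to turn, pressing does not turn it).
- stop_screw: Brass head of the stop screw on top of the arm: round cup 34 mm across, 27 inside, with a straight slot across its floor, 7 mm wide, 7 deep; the rim stands 10 mm above the slot's bottom. Origin: on the upright screw axis at the slot's bottom (91 mm above the foot's underside); x along the slot, z up. Clockwise from above drives head and foot down together.
- block_centre (a point): Centre of the loose setting block, an aluminium bar 130 x 32 x 36 mm (its x, y, z), 0.4 kg. Its -x end points to the tray's open front and is blue from 15 to 65 mm from this point: it projects in front of the arm and is the place to grip, 32 mm across. The other end lies about 25 mm beyond the screw axis, under the foot.
- setting_block: The same block; origin: centre of its underside.
- driver_handle (a point): Centre of the driver's orange handle, 28 x 28 mm square, 90 mm long; z of its frame runs along the driver from blade to handle end. Below it a steel shaft 10 mm thick and the blade, whose tip lies 125 mm from this point along -z; blade 16 mm wide (this frame's y), 3 mm thick (x; in the rest x points up, off the trough's floor). 0.16 kg, centre of mass 13 mm below this point.
- driver: The same driver; origin at the blade's tip, same axes.
- driver_rest: Grey driver rest, fixed, base 150 x 80 x 10 mm; origin: centre of its underside. The driver lies in a sloping trough, handle leaning 40 degrees from upright towards this body's -x, tip towards +x. The trough (36 mm wide inside, 46 outside) holds the lower 24 mm of the handle, whose shoulder stands on a notched end wall. It lifts out along its axis or away from the floor, which lies below it.
- rest_seat (a point): Where the centre of the driver's handle lies when it is in its rest (131 mm above the bench).
- tube_rack: White rack 72 x 170 mm, 50 mm high, with blue-capped tubes up to 100 mm, loose, on the tray's far right corner; leave alone. Origin: centre of its underside.
- rinse_bottle: White bottle, 68 mm across, 170 mm tall, yellow cap and green label, loose; leave alone. Origin: centre of its underside.
- tip_box: Clear box with blue lid, 88 x 123 x 63 mm, loose; leave alone. Origin: centre of its underside.
Mind the look-alikes: they are no part of the job. What is shaped like the driver_rest but red is not meant. Of the things shaped like the setting_block, the aluminium one is meant.

How it is judged:
On the way, in this order (a step that is already met when the one before it is completed fails the run):
1. the driver, in the screw's slot, has brought the foot down to bear on the block (contact force between stop_foot and setting_block above 1 N and contact force between driver and stop_screw above 0.2 N), for 0.05 s.
2. the block is drawn by the gripper and drags under the foot (contact force between each of stop_foot, the fingers and setting_block above 1 N and linear speed of setting_block above 0.008 m/s and value of joint lift_arm below 0.003 m), for 0.15 s.
At the end, for the whole second after the job is handed in: Arm seated; foot at the block's height over the tray (at most 2.2 mm lower, 0.5 mm higher); block flat and still on the tray, its centre at least 85 mm in front of the screw axis; driver still in its rest, handle within 18 mm of its seat, sloping as before (z of stop_foot in the frame of autosampler between 0.0498 and 0.0525 m and value of joint lift_arm below 0.001 m and x of block_centre in the frame of autosampler between -0.19 and -0.085 m and z of block_centre in the frame of autosampler between 0.031 and 0.037 m and angle between setting_block's own z axis and vertical below 0.08 rad and linear speed of setting_block below 0.01 m/s and distance between driver_handle and rest_seat below 0.018 m and angle between driver's own z axis and vertical between 0.5 and 0.9 rad and linear speed of driver below 0.02 m/s); the robot touches nothing.
It fails at once if the tube rack, the bottle or the tip box is shifted by more than 20 mm (distance of any of tube_rack, rinse_bottle, tip_box from where it was at the start of the episode above 0.02 m).
It fails at once if the arm is jacked or lifted more than 6 mm off its seat (value of joint lift_arm above 0.006 m).
It also fails if it takes over 58 s, if anything falls off the work surface, if the arm or the gripper's body presses on something with over 40 N, if the wrist force passes 120 N, or if a joint passes its speed limit or range.

## Working session

There is one attempt and no reset: what is moved stays moved. The work goes in short steps, Python scripts to look and compute and a tool call to move; the robot and the scene stay as the last step left them, time stands still between calls to the robot, and variables do not carry over. Pictures are saved under pics/ and viewed, at most 12 in all, crops included, and the job is handed in when it is done.

Besides the shell and the picture viewer there is one more tool, called as name([rows], argument=value, ...), one row to a line, values as JSON. step_arm: Moves the arm, as the interface text tells. Its arguments: {"type":"object","properties":{"motion":{"type":"array"},"gripper":{"type":"number"}},"required":["motion"]}

```bash
ls; mkdir -p pics; python3 - <<'E'
from station import *
import cv2
for n in ["scene","top"]:
    c=read_camera(n); cv2.imwrite(f"pics/{n}0.png",c["color"][:,:,::-1])
    print(n,c["fovy"],c["cx"],c["cy"],c["world_to_cam"].round(4).tolist() if hasattr(c["world_to_cam"],'round') else c["world_to_cam"],[k for k in c])
print(observe())
E
```

```text
pics
scene 50.324544187859885 326.3181562832528 197.73184287484716 [[0.834, 0.5516, 0.0121, -0.5021], [-0.4545, 0.6744, 0.5819, 0.0585], [0.3129, -0.4908, 0.8131, -1.3182], [0.0, 0.0, 0.0, 1.0]] ['color', 'fovy', 'cx', 'cy', 'world_to_cam']
top 53.75153064183499 322.25077871507153 203.03418926771218 [[0.0288, -0.9993, 0.0257, 0.1086], [0.9984, 0.03, 0.0485, -0.5043], [-0.0493, 0.0243, 0.9985, -1.0624], [0.0, 0.0, 0.0, 1.0]] ['color', 'fovy', 'cx', 'cy', 'world_to_cam']
{'clock': 0.1, 'joints': array([ 1.12039710e+00,  2.59141560e-01,  2.08426880e-02,  1.33371081e+00,
       -5.32866278e-06,  1.41821155e+00]), 'dq': array([-0.00188946, -0.00090237,  0.0020346 , -0.00128949,  0.00137392,
        0.00051085]), 'effort': array([ 4.33501598e-03, -5.56687331e+01,  3.45072520e+01,  1.15241014e-02,
       -2.11394245e-04,  2.37443106e-05]), 'position': array([0.16127394, 0.52555923, 0.23072553]), 'tool_rot': array([-1.77606099e-04,  1.48357508e-01,  9.88933608e-01, -5.80105006e-04]), 'force': array([0.0327379 , 0.0701922 , 0.11630667]), 'wrist_torque': array([0.0036254 , 0.01078402, 0.0012014 ]), 'gripper_force': 0.0, 'grip_width': 0.08522571623978387}
```

View pics/scene0.png

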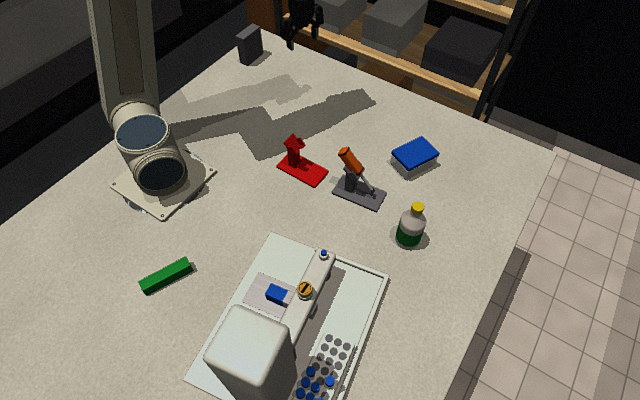

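View pics/top0.png

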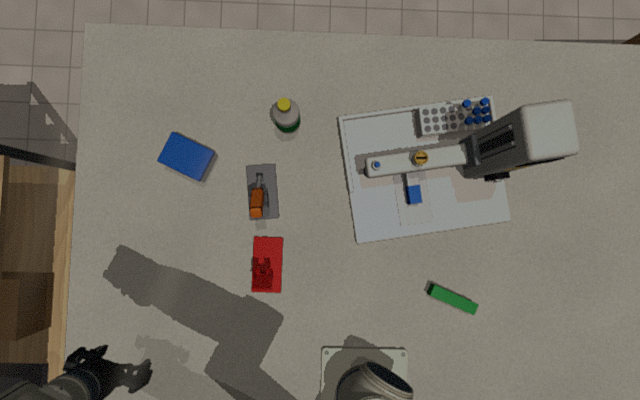

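Scene (640x400): the driver lies in the grey rest at scene (357,180) / top (260,192). The red one at (302,162) / (267,265) is the look-alike. The aluminium block with the blue end is under the arm at (278,293) / (414,195), and the green bar at (165,275) / (452,297) is the look-alike. One enlarged crop to confirm this.

```bash
cat > h.py <<'E'
import numpy as np, cv2
from scipy.spatial.transform import Rotation as R
class Cam:
    def __init__(s,c):
        s.f=200/np.tan(np.radians(c["fovy"])/2); s.cx=c["cx"]; s.cy=c["cy"]; s.T=np.array(c["world_to_cam"])
    def ray(s,u,v):
        d=s.T[:3,:3].T@np.array([(u-s.cx)/s.f,-(v-s.cy)/s.f,-1.]); return -s.T[:3,:3].T@s.T[:3,3],d
    def atz(s,u,v,z):
        o,d=s.ray(u,v); return o+d*(z-o[2])/d[2]
    def px(s,p):
        q=s.T[:3,:3]@np.asarray(p,float)+s.T[:3,3]; return np.array([s.cx+s.f*q[0]/-q[2], s.cy-s.f*q[1]/-q[2]])
def tri(c1,p1,c2,p2):
    o1,d1=c1.ray(*p1);o2,d2=c2.ray(*p2)
    t=np.linalg.lstsq(np.c_[d1,-d2],o2-o1,rcond=None)[0]
    a=o1+d1*t[0];b=o2+d2*t[1]; return (a+b)/2,np.linalg.norm(a-b)
def Rq(q): return R.from_quat([q[1],q[2],q[3],q[0]])
E
python3 - <<'E'
import cv2,numpy as np,pickle
from station import *
from h import *
cs={n:Cam(read_camera(n)) for n in("scene","top")}
pickle.dump(cs,open("cams.pkl","wb"))
s=cv2.imread("pics/scene0.png");t=cv2.imread("pics/top0.png")
f=lambda im,x,y,w,h,k:cv2.resize(im[y:y+h,x:x+w],None,fx=k,fy=k,interpolation=cv2.INTER_CUBIC)
A=np.hstack([f(t,235,155,50,75,4)[:300,:200],f(t,335,90,150,75,4)])
B=np.hstack([f(s,325,140,70,75,4),f(s,225,235,130,75,4)])
im=np.vstack([A[:, :800],B[:, :800]]) if A.shape[1]>=800 else 0
cv2.imwrite("pics/crop.png",im)
a,b=cs["top"],cs["scene"]
P=lambda n,*x:print(n,np.round(x[0],4) if len(x)==1 else (np.round(x[0],4),x[1]))
P("screw",*tri(a,(420.5,157.5),b,(305,290)));
for n,u,v,z in [("traycorner FL",357,242,.016),("FR",509,219,.016),("BL",340,116,.016),("rest c0",248,220,.01),("c1",279,219,.01),("c2",276,164,.01),("c3",246,165,.01)]: P(n,a.atz(u,v,z))
P("handletop",*tri(a,(256,215),b,(343,150)))
E
```

```text
screw (array([ 0.6119, -0.1065,  0.1443]), np.float64(0.0016855700741488509))
traycorner FL [0.3982 0.0267 0.016 ]
FR [ 0.4723 -0.3884  0.016 ]
BL [0.7407 0.0818 0.016 ]
rest c0 [0.449  0.3227 0.01  ]
c1 [0.4541 0.2392 0.01  ]
c2 [0.6037 0.2525 0.01  ]
c3 [0.5983 0.3338 0.01  ]
handletop (array([0.464 , 0.2823, 0.1616]), np.float64(0.0073817931221490584))
```

View pics/crop.png

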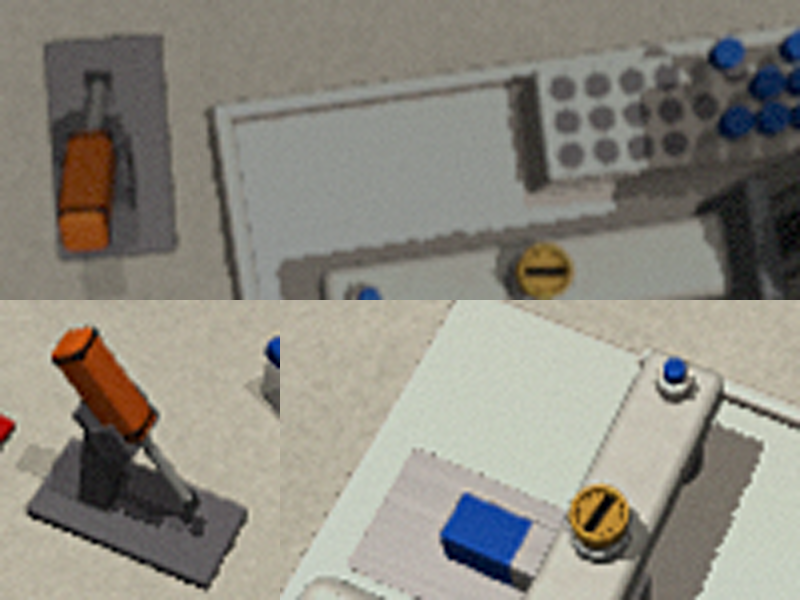

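The crop confirms it: orange driver in the grey rest (handle end face at top ≈ (256,212), scene ≈ (344,151)), and aluminium block with its blue end under the arm. The slot runs about along image x in the top view. Next I work out the pre-grasp.

```bash
cat >> h.py <<'E'
def pose(p,y,z):
    z=np.array(z,float);z/=np.linalg.norm(z);y=np.array(y,float);y-=z*(y@z);y/=np.linalg.norm(y)
    M=np.eye(4);M[:3,:3]=np.c_[np.cross(y,z),y,z];M[:3,3]=p;return M
def cmd(st,M,p0=None,q0=None):
    r0=Rq(st["tool_rot"] if q0 is None else q0); p=st["position"] if p0 is None else p0
    s=r0.inv().apply(M[:3,3]-p)/.2; w=(r0.inv()*R.from_matrix(M[:3,:3])).as_rotvec()/(np.pi/2)
    print("d",s.round(4),"w",w.round(4),"rows>=",max(np.linalg.norm(s)*.2/.0417,np.linalg.norm(w)*90/7.16).round(1))
def driverpose(c,psi,along=.022,back=0):
    # c handle centre; tool grasp point 'along' up the handle
    s,co=np.sin(np.radians(40)),np.cos(np.radians(40))
    d=np.array([-s*np.cos(psi),-s*np.sin(psi),co])
    return pose(np.array(c)+d*(along-.019+back),[-np.sin(psi),np.cos(psi),0],-d)
E
python3 - <<'E'
import pickle
from station import *
from h import *
cs=pickle.load(open("cams.pkl","rb"));a,b=cs["top"],cs["scene"]
p,e=tri(a,(256.2,212.3),b,(343.7,151)); print(p,e,a.atz(256.2,212.3,.1655),b.atz(343.7,151,.1655))
psi=np.radians(4.5)
d=np.array([-.643*np.cos(psi),-.643*np.sin(psi),.766])
c=a.atz(256.2,212.3,.1655)-.045*d; print("c",c)
st=observe()
M=driverpose(c,psi,back=.13); print(M.round(3)); cmd(st,M)
w=read_camera("wrist");T=np.eye(4);T[:3,:3]=Rq(st["tool_rot"]).as_matrix();T[:3,3]=st["position"]
print("wrist cam in tool",(np.linalg.inv(T)@np.linalg.inv(w["world_to_cam"])).round(3),w["fovy"])
E
```

```text
[0.4689772  0.28111703 0.16183397] 0.004137445963856738 [0.46722211 0.27937045 0.1655    ] [0.47217071 0.27959998 0.1655    ]
c [0.49606792 0.28164067 0.13103   ]
[[-0.764 -0.078  0.641  0.411]
 [-0.06   0.997  0.05   0.275]
 [-0.643 -0.    -0.766  0.233]
 [ 0.     0.     0.     1.   ]]
d [-1.5606 -0.8323 -0.0095] w [-0.0841 -0.4393 -0.2296] rows>= 8.5
wrist cam in tool [[ 0.002  0.946  0.324  0.083]
 [ 1.    -0.002 -0.     0.001]
 [ 0.     0.324 -0.946 -0.142]
 [ 0.     0.     0.     1.   ]] 68.80665633274391
```

step_arm([
  {"dx":-0.1,"dy":-0.05},
  {"dx":-0.3,"dy":-0.15,"wy":-0.05},
  {"dx":-0.5,"dy":-0.27,"wx":-0.02,"wy":-0.1,"wz":-0.05},
  {"dx":-0.7,"dy":-0.38,"wx":-0.04,"wy":-0.18,"wz":-0.1},
  {"dx":-0.85,"dy":-0.46,"wx":-0.05,"wy":-0.25,"wz":-0.14},
  {"dx":-1,"dy":-0.53,"wx":-0.07,"wy":-0.32,"wz":-0.18},
  {"dx":-1,"dy":-0.53,"wx":-0.084,"wy":-0.44,"wz":-0.23},
  {"dx":-1,"dy":-0.53,"wx":-0.084,"wy":-0.44,"wz":-0.23},
  {"dx":-1,"dy":-0.53,"wx":-0.084,"wy":-0.44,"wz":-0.23},
  {"dx":-1,"dy":-0.53,"wx":-0.084,"wy":-0.44,"wz":-0.23},
], gripper=100)

```text
invalid input at $.motion[0]: expected keys dx, dy, dz, wx, wy, wz
```

```bash
python3 - <<'E'
from station import *
from h import *
st=observe();print(st["clock"],st["joints"].round(3))
cmd(st,driverpose([0.496,0.2816,0.131],np.radians(4.5),back=.13))
E
```

```text
0.25 [ 1.12   0.259  0.021  1.334 -0.     1.418]
d [-1.5601 -0.8328 -0.0092] w [-0.084  -0.4392 -0.2296] rows>= 8.5
```

step_arm([
  {"dx":-0.2,"dy":-0.1,"dz":0,"wx":0,"wy":-0.05,"wz":0},
  {"dx":-0.6,"dy":-0.32,"dz":0,"wx":-0.04,"wy":-0.2,"wz":-0.1},
  {"dx":-1,"dy":-0.53,"dz":0,"wx":-0.084,"wy":-0.44,"wz":-0.23},
  {"dx":-1,"dy":-0.53,"dz":0,"wx":-0.084,"wy":-0.44,"wz":-0.23},
  {"dx":-1,"dy":-0.53,"dz":0,"wx":-0.084,"wy":-0.44,"wz":-0.23},
  {"dx":-1,"dy":-0.53,"dz":0,"wx":-0.084,"wy":-0.44,"wz":-0.23},
  {"dx":-1,"dy":-0.53,"dz":0,"wx":-0.084,"wy":-0.44,"wz":-0.23},
  {"dx":-1,"dy":-0.53,"dz":0,"wx":-0.084,"wy":-0.44,"wz":-0.23},
  {"dx":-1,"dy":-0.53,"dz":0,"wx":-0.084,"wy":-0.44,"wz":-0.23},
], gripper=100)

```text
clock: 1.0
position: [0.3205, 0.3654, 0.2311]
tool_rot: [0.341, -0.037, 0.939, 0.014]
force: [0.1, 0.2, -0.4]
grip_width: 0.0854
gripper_force: 0.0
```

```bash
python3 - <<'E'
from station import *
from h import *
st=observe();print(st["clock"],st["joints"].round(3))
cmd(st,driverpose([0.496,0.2816,0.131],np.radians(4.5),back=.13))
E
```

```text
1.0 [ 0.986 -0.08  -0.575  0.6   -0.53   0.775]
d [-0.3234 -0.4868  0.2587] w [ 0.0005 -0.0005 -0.0002] rows>= 3.1
```

step_arm([
  {"dx":-0.16,"dy":-0.24,"dz":0.13,"wx":0,"wy":0,"wz":0},
  {"dx":-0.323,"dy":-0.487,"dz":0.259,"wx":0,"wy":0,"wz":0},
  {"dx":-0.323,"dy":-0.487,"dz":0.259,"wx":0,"wy":0,"wz":0},
  {"dx":-0.323,"dy":-0.487,"dz":0.259,"wx":0,"wy":0,"wz":0},
  {"dx":-0.323,"dy":-0.487,"dz":0.259,"wx":0,"wy":0,"wz":0},
])

```text
clock: 1.42
position: [0.4143, 0.2736, 0.2342]
tool_rot: [0.342, -0.034, 0.939, 0.013]
force: [-0.1, 0.8, 0.3]
grip_width: 0.0855
gripper_force: 0.0
```

```bash
python3 - <<'E'
from station import *
from h import *
import pickle
c=read_camera("wrist");cv2.imwrite("pics/w1.png",c["color"][:,:,::-1]);C=Cam(c);pickle.dump(C,open("w1.pkl","wb"))
st=observe();print(st["position"],st["joints"].round(3))
psi=np.radians(4.5);d=np.array([-.643*np.cos(psi),-.643*np.sin(psi),.766]);y=np.array([-np.sin(psi),np.cos(psi),0]);x=np.cross(y,d)
for dc in [[0,0,0]]:
    cc=np.array([.496,.2816,.131])
    for s in [(14,14),(14,-14),(-14,-14),(-14,14)]: print(s,C.px(cc+.045*d+x*s[0]/1e3+y*s[1]/1e3).round(1))
E
```

```text
[0.41321585 0.27476139 0.23386718] [ 0.613 -0.157 -0.651  0.452 -0.335  0.43 ]
(14, 14) [335.4 215.3]
(14, -14) [302.2 215.5]
(-14, -14) [301.4 183.5]
(-14, 14) [335.9 183.4]
```

View pics/w1.png

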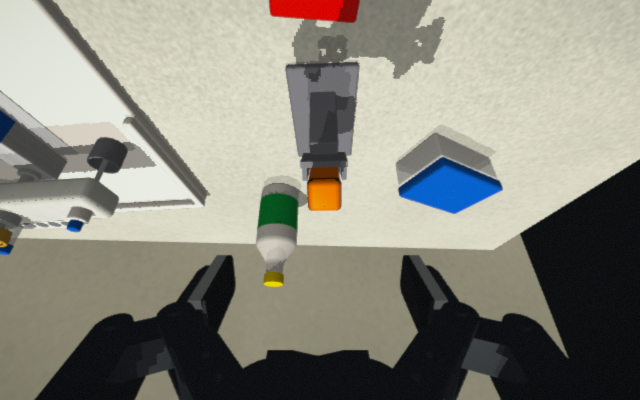

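The orange end face is at u 307–341, v 179–210 against the predicted 301–336, 183–215. So the handle is about 4 mm to +y and 3 mm lower. I correct for that and go in.

```bash
python3 - <<'E'
from station import *
from h import *
st=observe()
cmd(st,driverpose([0.494,0.2855,0.1300],np.radians(4.5),back=.06))
cmd(st,driverpose([0.494,0.2855,0.1300],np.radians(4.5),back=0))
E
```

```text
d [0.0223 0.0221 0.3444] w [-0.0006  0.0001 -0.0026] rows>= 1.7
d [0.0223 0.0224 0.6444] w [-0.0006  0.0001 -0.0026] rows>= 3.1
```

step_arm([
  {"dx":0.022,"dy":0.022,"dz":0.18,"wx":0,"wy":0,"wz":0},
  {"dx":0.022,"dy":0.022,"dz":0.34,"wx":0,"wy":0,"wz":0},
  {"dx":0.022,"dy":0.022,"dz":0.5,"wx":0,"wy":0,"wz":0},
  {"dx":0.022,"dy":0.022,"dz":0.644,"wx":0,"wy":0,"wz":0},
  {"dx":0.022,"dy":0.022,"dz":0.644,"wx":0,"wy":0,"wz":0},
  {"dx":0.022,"dy":0.022,"dz":0.644,"wx":0,"wy":0,"wz":0},
  {"dx":0.022,"dy":0.022,"dz":0.644,"wx":0,"wy":0,"wz":0},
])

```text
clock: 2.05
position: [0.4901, 0.2875, 0.132]
tool_rot: [0.342, -0.038, 0.939, 0.014]
force: [-0.5, 0.7, 0.4]
grip_width: 0.0854
gripper_force: 0.0
```

step_arm([
  {"dx":0,"dy":0,"dz":0,"wx":0,"wy":0,"wz":0},
  {"dx":0,"dy":0,"dz":0,"wx":0,"wy":0,"wz":0},
  {"dx":0,"dy":0,"dz":0,"wx":0,"wy":0,"wz":0},
  {"dx":0,"dy":0,"dz":0,"wx":0,"wy":0,"wz":0},
  {"dx":0,"dy":0,"dz":0,"wx":0,"wy":0,"wz":0},
  {"dx":0,"dy":0,"dz":0,"wx":0,"wy":0,"wz":0},
  {"dx":0,"dy":0,"dz":0,"wx":0,"wy":0,"wz":0},
  {"dx":0,"dy":0,"dz":0,"wx":0,"wy":0,"wz":0},
], gripper=15)

```text
clock: 2.72
position: [0.4906, 0.2861, 0.1328]
tool_rot: [0.343, -0.037, 0.938, 0.014]
force: [-6.1, -0.5, 7.2]
grip_width: 0.0274
gripper_force: 57.9
```

Gripped at 27 mm. I store the grasp pose, lift along the axis and go upright beside the screw.

```bash
python3 - <<'E'
from station import *
from h import *
import pickle
st=observe(); pickle.dump((st["position"],st["tool_rot"]),open("grasp.pkl","wb"))
r0=Rq(st["tool_rot"]); p=st["position"]-r0.apply([0,0,.11])
al=np.radians(91.7);y=[np.cos(al),np.sin(al),0]
cmd(st,pose([.5,.12,.33],y,[0,0,-1]))
cmd(st,pose([.5,.12,.33],y,[0,0,-1]),p)
print(p)
E
```

```text
d [-0.6217 -0.831  -0.7666] w [0.0117 0.4461 0.0303] rows>= 6.2
d [-0.6217 -0.831  -0.2166] w [0.0117 0.4461 0.0303] rows>= 5.6
[0.41988692 0.28043058 0.21685419]
```

step_arm([
  {"dx":0,"dy":0,"dz":-0.1,"wx":0,"wy":0,"wz":0},
  {"dx":0,"dy":0,"dz":-0.22,"wx":0,"wy":0,"wz":0},
  {"dx":0,"dy":0,"dz":-0.37,"wx":0,"wy":0,"wz":0},
  {"dx":0,"dy":0,"dz":-0.55,"wx":0,"wy":0,"wz":0},
  {"dx":0,"dy":0,"dz":-0.55,"wx":0,"wy":0,"wz":0},
  {"dx":0,"dy":0,"dz":-0.55,"wx":0,"wy":0,"wz":0},
])

```text
clock: 3.22
position: [0.4197, 0.2807, 0.2178]
tool_rot: [0.344, -0.037, 0.938, 0.015]
force: [0.6, -0.1, -2.2]
grip_width: 0.0272
gripper_force: 79.6
```

step_arm([
  {"dx":-0.15,"dy":-0.1,"dz":-0.1,"wx":0,"wy":0.05,"wz":0},
  {"dx":-0.4,"dy":-0.35,"dz":-0.21,"wx":0,"wy":0.13,"wz":0.01},
  {"dx":-0.622,"dy":-0.6,"dz":-0.217,"wx":0.01,"wy":0.22,"wz":0.02},
  {"dx":-0.622,"dy":-0.831,"dz":-0.217,"wx":0.012,"wy":0.32,"wz":0.03},
  {"dx":-0.622,"dy":-0.831,"dz":-0.217,"wx":0.012,"wy":0.446,"wz":0.03},
  {"dx":-0.622,"dy":-0.831,"dz":-0.217,"wx":0.012,"wy":0.446,"wz":0.03},
  {"dx":-0.622,"dy":-0.831,"dz":-0.217,"wx":0.012,"wy":0.446,"wz":0.03},
  {"dx":-0.622,"dy":-0.831,"dz":-0.217,"wx":0.012,"wy":0.446,"wz":0.03},
  {"dx":-0.622,"dy":-0.831,"dz":-0.217,"wx":0.012,"wy":0.446,"wz":0.03},
  {"dx":-0.622,"dy":-0.831,"dz":-0.217,"wx":0.012,"wy":0.446,"wz":0.03},
])

```text
clock: 4.05
position: [0.5, 0.1203, 0.3279]
tool_rot: [-0.001, -0.015, 1.0, -0.001]
force: [-0.4, 0.4, -2.3]
grip_width: 0.0273
gripper_force: 79.3
```

```bash
python3 - <<'E'
from station import *
from h import *
st=observe();print(st["joints"].round(3))
al=np.radians(91.7);y=[np.cos(al),np.sin(al),0]
cmd(st,pose([.55,-.1065,.34],y,[0,0,-1]))
E
```

```text
[ 7.300e-02  1.880e-01  1.710e-01  1.555e+00 -1.000e-03  4.400e-02]
d [-0.2157 -1.1409 -0.0591] w [-0.0008 -0.0008  0.0002] rows>= 5.6
```

step_arm([
  {"dx":-0.05,"dy":-0.1,"dz":-0.05,"wx":0,"wy":0,"wz":0},
  {"dx":-0.1,"dy":-0.3,"dz":-0.06,"wx":0,"wy":0,"wz":0},
  {"dx":-0.15,"dy":-0.5,"dz":-0.06,"wx":0,"wy":0,"wz":0},
  {"dx":-0.2,"dy":-0.7,"dz":-0.06,"wx":0,"wy":0,"wz":0},
  {"dx":-0.216,"dy":-0.9,"dz":-0.06,"wx":0,"wy":0,"wz":0},
  {"dx":-0.216,"dy":-1,"dz":-0.06,"wx":0,"wy":0,"wz":0},
  {"dx":-0.216,"dy":-1,"dz":-0.06,"wx":0,"wy":0,"wz":0},
  {"dx":-0.216,"dy":-1,"dz":-0.06,"wx":0,"wy":0,"wz":0},
])

```text
clock: 4.72
position: [0.5485, -0.0783, 0.3418]
tool_rot: [0.0, -0.015, 1.0, -0.001]
force: [-0.1, 0.5, -1.8]
grip_width: 0.0271
gripper_force: 79.4
```

```bash
python3 - <<'E'
from station import *
from h import *
import pickle
c=read_camera("wrist");im=c["color"][:,:,::-1];cv2.imwrite("pics/w2.png",im);C=Cam(c);st=observe();pickle.dump((C,st),open("w2.pkl","wb"))
print(st["position"],C.px([.612,-.1065,.1555]),C.px(st["position"]-[0,0,.128]))
E
```

```text
[ 0.54854006 -0.07754224  0.34197697] [292.70031475 222.95086163] [317.98322464 188.17191781]
```

View pics/w2.png

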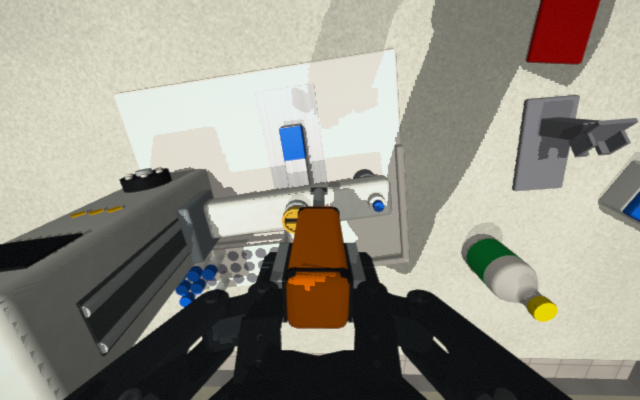

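The brass head is at (293,218), half hidden by the handle. I step sideways of it to see the slot clearly.

step_arm([
  {"dx":-0.15,"dy":0.06,"dz":0.08,"wx":0,"wy":0,"wz":0},
  {"dx":-0.32,"dy":0.1,"dz":0.15,"wx":0,"wy":0,"wz":0},
  {"dx":-0.32,"dy":0.1,"dz":0.15,"wx":0,"wy":0,"wz":0},
  {"dx":-0.32,"dy":0.1,"dz":0.15,"wx":0,"wy":0,"wz":0},
  {"dx":-0.32,"dy":0.1,"dz":0.15,"wx":0,"wy":0,"wz":0},
])

```text
clock: 5.18
position: [0.6122, -0.055, 0.3118]
tool_rot: [-0.0, -0.016, 1.0, -0.001]
force: [-1.4, 0.3, -1.5]
grip_width: 0.0274
gripper_force: 79.0
```

```bash
python3 - <<'E'
from station import *
from h import *
import pickle
c=read_camera("wrist");im=c["color"][:,:,::-1];C=Cam(c);st=observe();pickle.dump((C,st),open("w3.pkl","wb"))
print(st["position"],st["tool_rot"],C.px([.612,-.1065,.1555]),C.px(st["position"]-[0,0,.128]))
cv2.imwrite("pics/w3.png",cv2.resize(im[100:250,180:380],None,fx=4,fy=4,interpolation=cv2.INTER_CUBIC))
E
```

```text
[ 0.61205364 -0.05546041  0.31242263] [ 1.30605138e-04 -1.56958170e-02  9.99876428e-01 -8.68207615e-04] [268.38907102 178.58001928] [316.62780984 188.26523981]
```

View pics/w3.png

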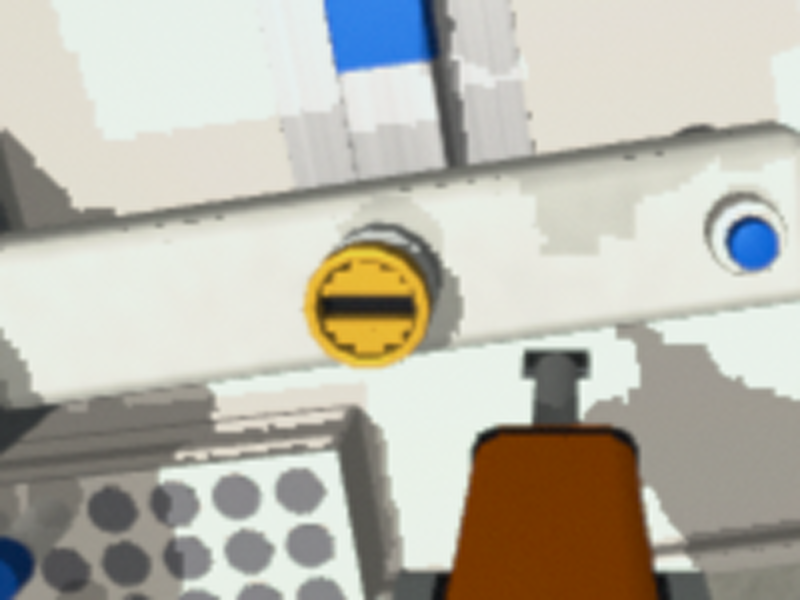

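The crop shows the screw rim centre at (367,304), i.e. image (271.8,176), and the slot ends at (318,307) and (417,305). The blade tip's edge runs (523..589,352), i.e. image (319,188).

```bash
python3 - <<'E'
import pickle
from h import *
C,st=pickle.load(open("w3.pkl","rb"))
g=lambda x,y,z:C.atz(180+x/4,100+y/4,z)
s=g(367,304.5,.1555); e=g(417,305,.1525)-g(318,307,.1525)
tz=st["position"][2]-.128
t=g(556,352,tz); b=g(589,352,tz)-g(523,352,tz)
print("screw",s,"rimw",np.linalg.norm(g(305,304,.1555)-g(430,304,.1555)),"slot ang",np.degrees(np.arctan2(e[1],e[0])),np.linalg.norm(e))
print("tip",t,"blade",np.degrees(np.arctan2(b[1],b[0])),np.linalg.norm(b))
ty=Rq(st["tool_rot"]).apply([0,1,0]);print("tool y",np.degrees(np.arctan2(ty[1],ty[0])))
print("shift world (tip axis +1.5mm x)",s-t-[.0015,0,0])
E
```

```text
screw [ 0.60920519 -0.10291067  0.1555    ] rimw 0.03287993767270366 slot ang 93.15145023699291 0.026351749619546224
tip [ 0.61170858 -0.0531871   0.18442263] blade 91.9639092592555 0.015882476930351757
tool y 91.7986710253981
shift world (tip axis +1.5mm x) [-0.00400338 -0.04972357 -0.02892263]
```

step_arm([
  {"dx":0.015,"dy":-0.12,"dz":0,"wx":0,"wy":0,"wz":-0.007},
  {"dx":0.028,"dy":-0.248,"dz":0.02,"wx":0,"wy":0,"wz":-0.013},
  {"dx":0.028,"dy":-0.248,"dz":0.09,"wx":0,"wy":0,"wz":-0.013},
  {"dx":0.028,"dy":-0.248,"dz":0.09,"wx":0,"wy":0,"wz":-0.013},
  {"dx":0.028,"dy":-0.248,"dz":0.09,"wx":0,"wy":0,"wz":-0.013},
  {"dx":0.028,"dy":-0.248,"dz":0.09,"wx":0,"wy":0,"wz":-0.013},
])

```text
clock: 5.73
position: [0.6082, -0.106, 0.295]
tool_rot: [0.0, -0.025, 1.0, -0.001]
force: [0.7, -0.2, -1.9]
grip_width: 0.027
gripper_force: 79.0
```

```bash
python3 - <<'E'
from station import *
from h import *
import pickle
c=read_camera("wrist");im=c["color"][:,:,::-1];C=Cam(c);st=observe();pickle.dump((C,st),open("w4.pkl","wb"))
print(st["position"],st["tool_rot"],st["joints"].round(3),st["force"],st["wrist_torque"])
cv2.imwrite("pics/w4.png",cv2.resize(im[120:240,240,:][:,None].repeat(1,1) if 0 else im[130:230,260:380],None,fx=6,fy=6,interpolation=cv2.INTER_CUBIC))
E
```

```text
[ 0.60835347 -0.10601955  0.29493785] [ 3.22348071e-04 -2.52303707e-02  9.99681164e-01 -9.46470791e-04] [-0.308  0.372  0.346  1.544 -0.002 -0.358] [ 0.82036622 -1.07614974 -2.48915201] [ 0.04703157 -0.00469309 -0.00467544]
```

View pics/w4.png

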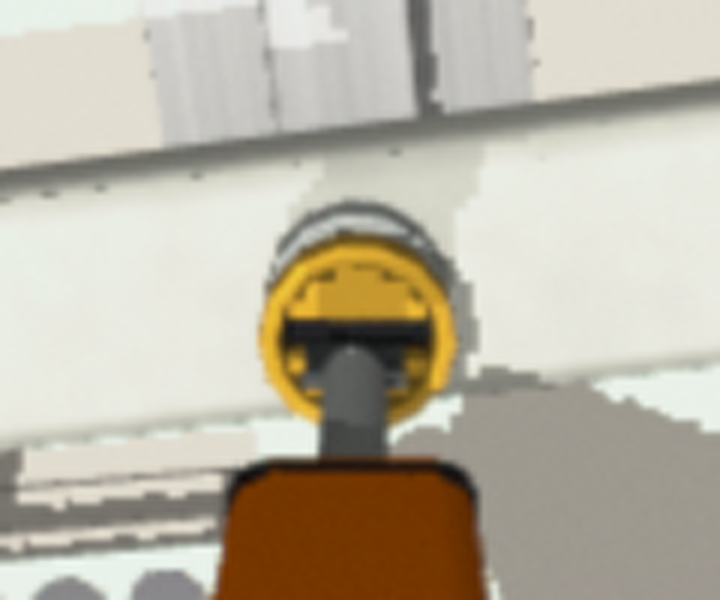

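Blade and slot are aligned (blade centre u≈356, slot centre ≈358). I descend.

step_arm([
  {"dx":0,"dy":0,"dz":0.03,"wx":0,"wy":0,"wz":0},
  {"dx":0,"dy":0,"dz":0.06,"wx":0,"wy":0,"wz":0},
  {"dx":0,"dy":0,"dz":0.08,"wx":0,"wy":0,"wz":0},
  {"dx":0,"dy":0,"dz":0.09,"wx":0,"wy":0,"wz":0},
  {"dx":0,"dy":0,"dz":0.09,"wx":0,"wy":0,"wz":0},
])

```text
clock: 6.2
position: [0.6083, -0.1065, 0.2747]
tool_rot: [-0.001, -0.025, 1.0, -0.0]
force: [-1.3, 0.7, -2.7]
grip_width: 0.0273
gripper_force: 79.0
```

step_arm([
  {"dx":0,"dy":0,"dz":0.005,"wx":0,"wy":0,"wz":0},
  {"dx":0,"dy":0,"dz":0.01,"wx":0,"wy":0,"wz":0},
  {"dx":0,"dy":0,"dz":0.01,"wx":0,"wy":0,"wz":0},
])

```text
clock: 6.45
position: [0.6086, -0.1067, 0.274]
tool_rot: [-0.0, -0.025, 1.0, -0.001]
force: [-1.9, -1.2, -0.4]
grip_width: 0.0272
gripper_force: 79.6
```

step_arm([
  {"dx":0,"dy":0,"dz":0.005,"wx":0,"wy":0,"wz":0},
  {"dx":0,"dy":0,"dz":0.005,"wx":0,"wy":0,"wz":0},
  {"dx":0,"dy":0,"dz":0.005,"wx":0,"wy":0,"wz":0},
])

```text
clock: 6.7
position: [0.6086, -0.1067, 0.2738]
tool_rot: [0.0, -0.025, 1.0, -0.001]
force: [-0.7, 0.4, 6.8]
grip_width: 0.0274
gripper_force: 80.4
```

step_arm([
  {"dx":0,"dy":0,"dz":0.005,"wx":0,"wy":0,"wz":0},
  {"dx":0,"dy":0,"dz":0.005,"wx":0,"wy":0,"wz":0},
  {"dx":0,"dy":0,"dz":0.005,"wx":0,"wy":0,"wz":0},
])

```text
clock: 6.95
position: [0.6087, -0.1067, 0.2736]
tool_rot: [0.001, -0.025, 1.0, -0.001]
force: [-1.4, 0.5, 12.1]
grip_width: 0.0271
gripper_force: 81.1
```

Bottomed in the slot (tip ≈ 0.146). I turn clockwise 45° and follow the thread down.

step_arm([
  {"dx":0,"dy":0,"dz":0.001,"wx":0,"wy":0,"wz":0.06},
  {"dx":0,"dy":0,"dz":0.002,"wx":0,"wy":0,"wz":0.12},
  {"dx":0,"dy":0,"dz":0.003,"wx":0,"wy":0,"wz":0.18},
  {"dx":0,"dy":0,"dz":0.004,"wx":0,"wy":0,"wz":0.25},
  {"dx":0,"dy":0,"dz":0.004,"wx":0,"wy":0,"wz":0.32},
  {"dx":0,"dy":0,"dz":0.005,"wx":0,"wy":0,"wz":0.38},
  {"dx":0,"dy":0,"dz":0.006,"wx":0,"wy":0,"wz":0.44},
  {"dx":0,"dy":0,"dz":0.006,"wx":0,"wy":0,"wz":0.5},
  {"dx":0,"dy":0,"dz":0.006,"wx":0,"wy":0,"wz":0.5},
  {"dx":0,"dy":0,"dz":0.006,"wx":0,"wy":0,"wz":0.5},
])

```text
clock: 7.78
position: [0.6087, -0.1068, 0.2727]
tool_rot: [0.002, 0.36, 0.933, -0.001]
force: [-2.7, 0.4, 13.0]
grip_width: 0.0271
gripper_force: 81.2
```

```bash
python3 - <<'E'
from station import *
s=observe();print(s["force"],s["wrist_torque"],s["position"],s["joints"].round(3))
E
```

```text
[-2.67888932  0.39167399 13.0136083 ] [0.21890268 0.74717508 0.05131487] [ 0.60872841 -0.10677492  0.2727383 ] [-0.309  0.371  0.289  1.486 -0.002  0.428]
```

step_arm([
  {"dx":0,"dy":0,"dz":0.001,"wx":0,"wy":0,"wz":0.07},
  {"dx":0,"dy":0,"dz":0.002,"wx":0,"wy":0,"wz":0.14},
  {"dx":0,"dy":0,"dz":0.003,"wx":0,"wy":0,"wz":0.21},
  {"dx":0,"dy":0,"dz":0.0035,"wx":0,"wy":0,"wz":0.25},
  {"dx":0,"dy":0,"dz":0.0035,"wx":0,"wy":0,"wz":0.25},
  {"dx":0,"dy":0,"dz":0.0035,"wx":0,"wy":0,"wz":0.25},
])

```text
clock: 8.28
position: [0.6084, -0.1065, 0.2721]
tool_rot: [0.001, 0.535, 0.845, -0.0]
force: [-3.1, 1.3, 15.9]
grip_width: 0.027
gripper_force: 81.5
```

```bash
python3 - <<'E'
from station import *
s=observe();print(s["force"],s["wrist_torque"],s["position"],s["joints"].round(3))
E
```

```text
[-3.12350847  1.26610083 15.88498826] [0.66940402 1.20920831 0.057331  ] [ 0.60840724 -0.10647265  0.27208893] [-3.080e-01  3.700e-01  2.870e-01  1.485e+00 -1.000e-03  8.200e-01]
```

step_arm([
  {"dx":0,"dy":0,"dz":0.001,"wx":0,"wy":0,"wz":0.07},
  {"dx":0,"dy":0,"dz":0.0015,"wx":0,"wy":0,"wz":0.14},
  {"dx":0,"dy":0,"dz":0.002,"wx":0,"wy":0,"wz":0.2},
  {"dx":0,"dy":0,"dz":0.002,"wx":0,"wy":0,"wz":0.2},
  {"dx":0,"dy":0,"dz":0.002,"wx":0,"wy":0,"wz":0.2},
])

```text
clock: 8.7
position: [0.6082, -0.1061, 0.2718]
tool_rot: [0.001, 0.66, 0.751, 0.0]
force: [-3.8, 3.1, 16.5]
grip_width: 0.0271
gripper_force: 81.7
```

```bash
python3 - <<'E'
from station import *
s=observe();print(s["force"],s["wrist_torque"],s["position"],s["joints"].round(3))
E
```

```text
[-3.77355867  3.09899541 16.49995028] [1.07581979 1.51798407 0.01655774] [ 0.60821125 -0.10611945  0.27184758] [-3.080e-01  3.700e-01  2.860e-01  1.484e+00 -1.000e-03  1.134e+00]
```

step_arm([
  {"dx":0,"dy":0,"dz":0.001,"wx":0,"wy":0,"wz":0.07},
  {"dx":0,"dy":0,"dz":0.0015,"wx":0,"wy":0,"wz":0.14},
  {"dx":0,"dy":0,"dz":0.002,"wx":0,"wy":0,"wz":0.2},
  {"dx":0,"dy":0,"dz":0.002,"wx":0,"wy":0,"wz":0.2},
  {"dx":0,"dy":0,"dz":0.002,"wx":0,"wy":0,"wz":0.2},
])

```text
clock: 9.12
position: [0.6082, -0.1057, 0.2718]
tool_rot: [0.001, 0.77, 0.638, 0.001]
force: [-5.6, 4.5, 20.0]
grip_width: 0.0276
gripper_force: 82.1
```

```bash
python3 - <<'E'
from station import *
s=observe();print(s["force"],s["wrist_torque"],s["position"],s["joints"].round(3))
E
```

```text
[-5.55165325  4.53351707 20.03648468] [1.61414131 1.71772806 0.07595263] [ 0.60819012 -0.10570436  0.27178017] [-0.308  0.37   0.285  1.484 -0.     1.449]
```

step_arm([
  {"dx":0,"dy":0,"dz":0,"wx":0,"wy":0,"wz":0.06},
  {"dx":0,"dy":0,"dz":0,"wx":0,"wy":0,"wz":0.11},
  {"dx":0,"dy":0,"dz":0,"wx":0,"wy":0,"wz":0.11},
  {"dx":0,"dy":0,"dz":0,"wx":0,"wy":0,"wz":0.11},
])

```text
clock: 9.45
position: [0.6082, -0.1055, 0.2718]
tool_rot: [0.001, 0.822, 0.57, 0.001]
force: [-4.3, 5.6, 19.5]
grip_width: 0.0273
gripper_force: 82.0
```

```bash
python3 - <<'E'
from station import *
from h import *
s=observe();print(s["force"],s["wrist_torque"],s["position"],s["joints"].round(3))
C=Cam(read_camera("scene"))
E
```

```text
[-4.30677858  5.63046602 19.51359963] [1.90909193 1.73028386 0.06599149] [ 0.60820701 -0.10548879  0.27178934] [-0.308  0.37   0.285  1.484  0.     1.621]
```

The head stayed put over the last 28°, so the foot bears on the block, about 0.8 mm past contact. I free the blade inside the slot's backlash and lift out.

step_arm([
  {"dx":0,"dy":0,"dz":-0.01,"wx":0,"wy":0,"wz":-0.05},
  {"dx":0,"dy":0,"dz":-0.02,"wx":0,"wy":0,"wz":-0.1},
  {"dx":0,"dy":0,"dz":-0.04,"wx":0,"wy":0,"wz":-0.1},
  {"dx":0,"dy":0,"dz":-0.08,"wx":0,"wy":0,"wz":-0.1},
  {"dx":0,"dy":0,"dz":-0.15,"wx":0,"wy":0,"wz":-0.1},
  {"dx":0,"dy":0,"dz":-0.3,"wx":0,"wy":0,"wz":-0.1},
  {"dx":0,"dy":0,"dz":-0.3,"wx":0,"wy":0,"wz":-0.1},
])

```text
clock: 10.08
position: [0.6093, -0.1072, 0.3343]
tool_rot: [0.003, 0.776, 0.631, 0.001]
force: [0.7, 0.2, -0.4]
grip_width: 0.0274
gripper_force: 79.4
```

```bash
python3 - <<'E'
from station import *
from h import *
import pickle
st=observe();print(st["position"],st["joints"].round(3))
gp,gq=pickle.load(open("grasp.pkl","rb"))
r=Rq(gq);M=np.eye(4);M[:3,:3]=r.as_matrix();M[:3,3]=gp-r.apply([0,0,.11])
# intermediate: upright, slot yaw at (.5,.12,.33)
al=np.radians(91.7);y=[np.cos(al),np.sin(al),0]
A=pose([.53,.03,.34],y,[0,0,-1]);cmd(st,A)
q=R.from_matrix(A[:3,:3]).as_quat();cmd(st,M,A[:3,3],[q[3],*q[:3]])
E
```

```text
[ 0.60926388 -0.10720053  0.3342719 ] [-0.309  0.378  0.454  1.641 -0.002  1.467]
d [ 0.5911 -0.5272 -0.0337] w [ 1.0000e-03  4.9000e-03 -1.1491e+00] rows>= 14.4
d [0.5132 1.2679 0.6157] w [-0.0117 -0.4461 -0.0303] rows>= 7.2
```

step_arm([
  {"dx":0,"dy":0,"dz":-0.05,"wx":0,"wy":0,"wz":-0.08},
  {"dx":0.1,"dy":-0.1,"dz":-0.05,"wx":0,"wy":0,"wz":-0.16},
  {"dx":0.25,"dy":-0.25,"dz":-0.05,"wx":0,"wy":0,"wz":-0.24},
  {"dx":0.4,"dy":-0.4,"dz":-0.04,"wx":0,"wy":0,"wz":-0.32},
  {"dx":0.55,"dy":-0.5,"dz":-0.034,"wx":0,"wy":0,"wz":-0.4},
  {"dx":0.591,"dy":-0.527,"dz":-0.034,"wx":0.001,"wy":0.005,"wz":-0.5},
  {"dx":0.591,"dy":-0.527,"dz":-0.034,"wx":0.001,"wy":0.005,"wz":-0.6},
  {"dx":0.591,"dy":-0.527,"dz":-0.034,"wx":0.001,"wy":0.005,"wz":-0.7},
  {"dx":0.591,"dy":-0.527,"dz":-0.034,"wx":0.001,"wy":0.005,"wz":-0.8},
  {"dx":0.591,"dy":-0.527,"dz":-0.034,"wx":0.001,"wy":0.005,"wz":-0.9},
  {"dx":0.591,"dy":-0.527,"dz":-0.034,"wx":0.001,"wy":0.005,"wz":-1},
  {"dx":0.591,"dy":-0.527,"dz":-0.034,"wx":0.001,"wy":0.005,"wz":-1},
  {"dx":0.591,"dy":-0.527,"dz":-0.034,"wx":0.001,"wy":0.005,"wz":-1},
  {"dx":0.591,"dy":-0.527,"dz":-0.034,"wx":0.001,"wy":0.005,"wz":-1},
])

```text
clock: 11.25
position: [0.5291, 0.03, 0.336]
tool_rot: [-0.003, 0.1, 0.995, 0.001]
force: [-0.3, 0.2, -1.7]
grip_width: 0.0271
gripper_force: 79.3
```

```bash
python3 - <<'E'
from station import *
from h import *
import pickle
st=observe();print(st["position"],st["joints"].round(3))
gp,gq=pickle.load(open("grasp.pkl","rb"))
r=Rq(gq);M=np.eye(4);M[:3,:3]=r.as_matrix();M[:3,3]=gp-r.apply([0,0,.12]);cmd(st,M)
c=read_camera("wrist");cv2.imwrite("pics/w5.png",c["color"][:,:,::-1][100:400,180:460])
E
```

```text
[0.52913397 0.03000968 0.33598078] [-0.103  0.22   0.232  1.589  0.002  0.098]
d [0.8127 1.108  0.5642] w [-0.0615 -0.4466 -0.1716] rows>= 7.1
```

View pics/w5.png

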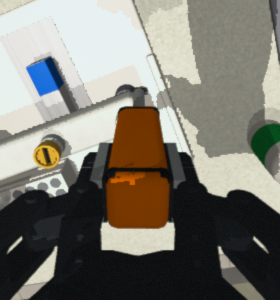

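The driver is still held square and centred. I go to a point above the rest line, then down onto the axis.

```bash
python3 - <<'E'
from station import *
from h import *
import pickle
st=observe()
gp,gq=pickle.load(open("grasp.pkl","rb"))
r=Rq(gq);M=np.eye(4);M[:3,:3]=r.as_matrix();M[:3,3]=gp-r.apply([0,0,.12])+[0,0,.05];cmd(st,M)
E
```

```text
d [0.8186 1.1049 0.314 ] w [-0.0624 -0.4466 -0.1742] rows>= 6.8
```

step_arm([
  {"dx":0.1,"dy":0.12,"dz":0,"wx":0,"wy":0,"wz":-0.03},
  {"dx":0.22,"dy":0.3,"dz":0,"wx":0,"wy":-0.05,"wz":-0.06},
  {"dx":0.35,"dy":0.48,"dz":0.05,"wx":-0.02,"wy":-0.12,"wz":-0.1},
  {"dx":0.5,"dy":0.65,"dz":0.1,"wx":-0.03,"wy":-0.2,"wz":-0.14},
  {"dx":0.65,"dy":0.82,"dz":0.15,"wx":-0.04,"wy":-0.28,"wz":-0.17},
  {"dx":0.819,"dy":1,"dz":0.25,"wx":-0.05,"wy":-0.36,"wz":-0.174},
  {"dx":0.819,"dy":1,"dz":0.314,"wx":-0.062,"wy":-0.447,"wz":-0.174},
  {"dx":0.819,"dy":1,"dz":0.314,"wx":-0.062,"wy":-0.447,"wz":-0.174},
  {"dx":0.819,"dy":1,"dz":0.314,"wx":-0.062,"wy":-0.447,"wz":-0.174},
  {"dx":0.819,"dy":1,"dz":0.314,"wx":-0.062,"wy":-0.447,"wz":-0.174},
])

```text
clock: 12.13
position: [0.407, 0.2597, 0.2745]
tool_rot: [0.342, -0.038, 0.939, 0.016]
force: [0.8, 0.6, -0.5]
grip_width: 0.0276
gripper_force: 79.2
```

```bash
python3 - <<'E'
from station import *
from h import *
import pickle
st=observe()
gp,gq=pickle.load(open("grasp.pkl","rb"))
r=Rq(gq)
for b,z in((.12,.02),(.10,0.0),(0.004,0)):
    M=np.eye(4);M[:3,:3]=r.as_matrix();M[:3,3]=gp-r.apply([0,0,b])+[0,0,z];cmd(st,M)
E
```

```text
d [0.0656 0.0977 0.1411] w [ 0.0022 -0.0007  0.0006] rows>= 0.9
d [0.1299 0.097  0.3176] w [ 0.0022 -0.0007  0.0006] rows>= 1.7
d [0.1294 0.0954 0.7976] w [ 0.0022 -0.0007  0.0006] rows>= 3.9
```

step_arm([
  {"dx":0.06,"dy":0.096,"dz":0.14,"wx":0.002,"wy":0,"wz":0},
  {"dx":0.122,"dy":0.096,"dz":0.3,"wx":0.002,"wy":0,"wz":0},
  {"dx":0.122,"dy":0.096,"dz":0.32,"wx":0.002,"wy":0,"wz":0},
  {"dx":0.122,"dy":0.096,"dz":0.42,"wx":0.002,"wy":0,"wz":0},
  {"dx":0.123,"dy":0.096,"dz":0.52,"wx":0.002,"wy":0,"wz":0},
  {"dx":0.124,"dy":0.096,"dz":0.62,"wx":0.002,"wy":0,"wz":0},
  {"dx":0.125,"dy":0.095,"dz":0.7,"wx":0.002,"wy":0,"wz":0},
  {"dx":0.125,"dy":0.095,"dz":0.76,"wx":0.002,"wy":0,"wz":0},
  {"dx":0.125,"dy":0.095,"dz":0.76,"wx":0.002,"wy":0,"wz":0},
])

```text
clock: 12.88
position: [0.488, 0.2839, 0.1416]
tool_rot: [0.342, -0.036, 0.939, 0.013]
force: [0.7, 0.1, -1.2]
grip_width: 0.027
gripper_force: 79.2
```

step_arm([
  {"dx":0,"dy":0,"dz":0.02,"wx":0,"wy":0,"wz":0},
  {"dx":0,"dy":0,"dz":0.037,"wx":0,"wy":0,"wz":0},
  {"dx":0,"dy":0,"dz":0.037,"wx":0,"wy":0,"wz":0},
  {"dx":0,"dy":0,"dz":0.037,"wx":0,"wy":0,"wz":0},
])

```text
clock: 13.22
position: [0.4901, 0.2852, 0.137]
tool_rot: [0.343, -0.038, 0.938, 0.013]
force: [0.0, 0.3, -1.8]
grip_width: 0.027
gripper_force: 79.3
```

step_arm([
  {"dx":0.008,"dy":0.003,"dz":0.01,"wx":0,"wy":0,"wz":0},
  {"dx":0.01,"dy":0.003,"dz":0.018,"wx":0,"wy":0,"wz":0},
  {"dx":0.01,"dy":0.003,"dz":0.018,"wx":0,"wy":0,"wz":0},
])

```text
clock: 13.47
position: [0.4903, 0.2862, 0.1339]
tool_rot: [0.344, -0.038, 0.938, 0.014]
force: [-13.6, -4.3, 12.9]
grip_width: 0.0272
gripper_force: 82.3
```

step_arm([
  {"dx":0,"dy":0,"dz":0,"wx":0,"wy":0,"wz":0},
  {"dx":0,"dy":0,"dz":0,"wx":0,"wy":0,"wz":0},
  {"dx":0,"dy":0,"dz":0,"wx":0,"wy":0,"wz":0},
  {"dx":0,"dy":0,"dz":0,"wx":0,"wy":0,"wz":0},
  {"dx":0,"dy":0,"dz":0,"wx":0,"wy":0,"wz":0},
  {"dx":0,"dy":0,"dz":0,"wx":0,"wy":0,"wz":0},
  {"dx":0,"dy":0,"dz":0,"wx":0,"wy":0,"wz":0},
], gripper=100)

```text
clock: 14.05
position: [0.4907, 0.2859, 0.1322]
tool_rot: [0.343, -0.038, 0.938, 0.013]
force: [-0.3, -0.5, -0.8]
grip_width: 0.0853
gripper_force: 0.0
```

step_arm([
  {"dx":0,"dy":0,"dz":-0.1,"wx":0,"wy":0,"wz":0},
  {"dx":0,"dy":0,"dz":-0.25,"wx":0,"wy":0,"wz":0},
  {"dx":0,"dy":0,"dz":-0.45,"wx":0,"wy":0,"wz":0},
  {"dx":0,"dy":0,"dz":-0.65,"wx":0,"wy":0,"wz":0},
  {"dx":0,"dy":0,"dz":-0.65,"wx":0,"wy":0,"wz":0},
  {"dx":0,"dy":0,"dz":-0.65,"wx":0,"wy":0,"wz":0},
])

```text
clock: 14.55
position: [0.4068, 0.28, 0.2341]
tool_rot: [0.345, -0.038, 0.938, 0.015]
force: [0.7, -0.6, 0.3]
grip_width: 0.0853
gripper_force: 0.0
```

```bash
python3 - <<'E'
from station import *
from h import *
import pickle
st=observe();c=read_camera("wrist");im=c["color"][:,:,::-1]
s=read_camera("scene")["color"][:,:,::-1]
cv2.imwrite("pics/w6.png",np.vstack([cv2.resize(im[100:250,200:400],(600,300)[:1]+(300,)) if 0 else cv2.resize(im[50:250,120:520],(800,400))[:, :],cv2.resize(s[130:230,250:450],(400,200),interpolation=cv2.INTER_CUBIC).repeat(1,0) if 0 else np.hstack([cv2.resize(s[130:230,300:400],(200,200)),cv2.resize(s[230:330,200:400],(400,200)),np.zeros((200,200,3),np.uint8)])]))
# as frame: screw s=(.6092,-.1029), ax=(.984,.176)
S=np.array([.6092,-.1029]);ps=np.radians(10.1)
ax=np.array([np.cos(ps),np.sin(ps)]);ay=np.array([-ax[1],ax[0]])
g=S-.085*ax;print("grip",g)
cmd(st,pose([*g,.15],[*ay,0],[0,0,-1]))
E
```

```text
grip [ 0.52551723 -0.11780617]
d [-0.0553 -2.0312  0.5963] w [-0.0205  0.4484 -0.0577] rows>= 10.2
```

View pics/w6.png

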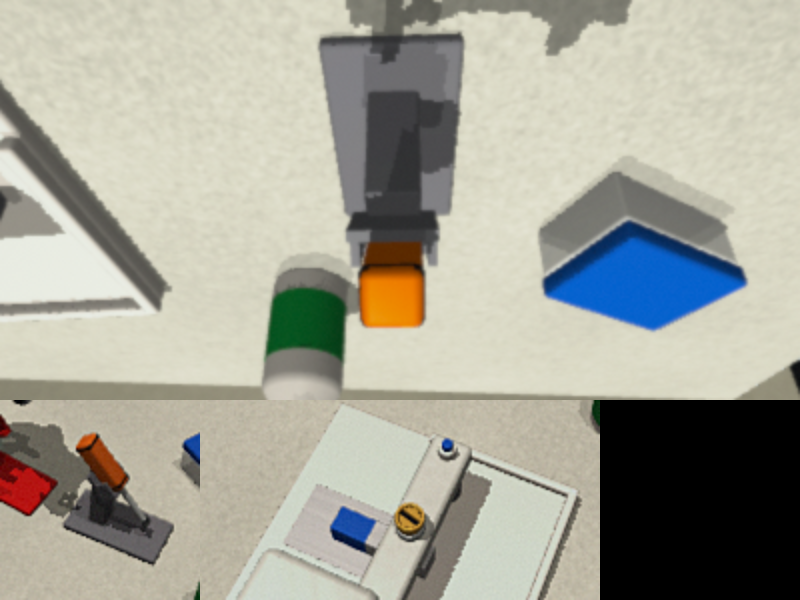

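The driver is back in its rest, standing as before. Now the block: I take its line from the earlier crop w3 (blue boundary at (340,72)–(437,62); side edges (355,170) and (445,165)).

```bash
python3 - <<'E'
import pickle
from station import *
from h import *
C,s0=pickle.load(open("w3.pkl","rb"))
g=lambda x,y,z=.052:C.atz(180+x/4,100+y/4,z)[:2]
l,r=g(340,72),g(435,62);print("bound",l,r,np.linalg.norm(l-r),"mid",(l+r)/2)
l2,r2=g(355,170),g(445,165);print("axis",np.degrees(np.arctan2(*(((l2+r2)-(l+r))[::-1]))), "perp",np.degrees(np.arctan2(*((l-r)[::-1]))))
S=np.array([.6092,-.1029])
for d in (10.1,):
    a=np.radians(d);ax=np.array([np.cos(a),np.sin(a)]);print("mid in as",((l+r)/2-S)@ax,((l+r)/2-S)@[-ax[1],ax[0]])
st=observe();cs=pickle.load(open("cams.pkl","rb"))
print("top blue",cs["top"].atz(414,195,.052))
E
```

```text
bound [ 0.55744916 -0.12647772] [ 0.55317538 -0.09492413] 0.03184170611463787 mid [ 0.55531227 -0.11070092]
axis 6.754772340816448 perp -82.28650000476146
mid in as -0.054420660968017946 0.0017700815610790196
top blue [ 0.5273118  -0.11662464  0.052     ]
```

```bash
python3 - <<'E'
from station import *
from h import *
st=observe();a=np.radians(7.6);y=[-np.sin(a),np.cos(a),0]
A=pose([.50,.10,.26],y,[0,0,-1]);cmd(st,A)
q=R.from_matrix(A[:3,:3]).as_quat();cmd(st,pose([.5275,-.1144,.1],y,[0,0,-1]),A[:3,3],[q[3],*q[:3]])
E
```

```text
d [-0.3905 -0.9313  0.143 ] w [-0.0124  0.446  -0.0312] rows>= 5.6
d [ 0.0055 -1.0808  0.8   ] w [0. 0. 0.] rows>= 6.4
```

step_arm([
  {"dx":-0.05,"dy":-0.12,"dz":0,"wx":0,"wy":0,"wz":0},
  {"dx":-0.12,"dy":-0.32,"dz":0,"wx":0,"wy":0.06,"wz":0},
  {"dx":-0.2,"dy":-0.52,"dz":0.04,"wx":0,"wy":0.14,"wz":-0.01},
  {"dx":-0.3,"dy":-0.72,"dz":0.09,"wx":0,"wy":0.22,"wz":-0.02},
  {"dx":-0.39,"dy":-0.93,"dz":0.143,"wx":-0.012,"wy":0.3,"wz":-0.03},
  {"dx":-0.39,"dy":-0.93,"dz":0.143,"wx":-0.012,"wy":0.38,"wz":-0.031},
  {"dx":-0.39,"dy":-0.93,"dz":0.143,"wx":-0.012,"wy":0.446,"wz":-0.031},
  {"dx":-0.39,"dy":-0.93,"dz":0.143,"wx":-0.012,"wy":0.446,"wz":-0.031},
  {"dx":-0.39,"dy":-0.93,"dz":0.143,"wx":-0.012,"wy":0.446,"wz":-0.031},
])

```text
clock: 15.4
position: [0.502, 0.0992, 0.2565]
tool_rot: [-0.003, -0.065, 0.998, -0.0]
force: [0.1, 0.6, 0.3]
grip_width: 0.0853
gripper_force: 0.0
```

step_arm([
  {"dx":0,"dy":-0.12,"dz":0.05,"wx":0,"wy":0,"wz":0},
  {"dx":0,"dy":-0.32,"dz":0.12,"wx":0,"wy":0,"wz":0},
  {"dx":0,"dy":-0.52,"dz":0.2,"wx":0,"wy":0,"wz":0},
  {"dx":0,"dy":-0.72,"dz":0.28,"wx":0,"wy":0,"wz":0},
  {"dx":0,"dy":-0.9,"dz":0.36,"wx":0,"wy":0,"wz":0},
  {"dx":0,"dy":-1,"dz":0.45,"wx":0,"wy":0,"wz":0},
  {"dx":0,"dy":-1,"dz":0.6,"wx":0,"wy":0,"wz":0},
  {"dx":0,"dy":-1,"dz":0.75,"wx":0,"wy":0,"wz":0},
  {"dx":0,"dy":-1,"dz":0.75,"wx":0,"wy":0,"wz":0},
  {"dx":0,"dy":-1,"dz":0.75,"wx":0,"wy":0,"wz":0},
])

```text
clock: 16.23
position: [0.5247, -0.097, 0.11]
tool_rot: [-0.0, -0.066, 0.998, 0.0]
force: [0.9, 0.0, -0.1]
grip_width: 0.0853
gripper_force: 0.0
```

```bash
python3 - <<'E'
from station import *
from h import *
st=observe();print(st["position"],st["clock"]);a=np.radians(7.6);y=[-np.sin(a),np.cos(a),0]
cmd(st,pose([.5275,-.1144,.025],y,[0,0,-1]))
c=read_camera("wrist");cv2.imwrite("pics/w7.png",c["color"][:,:,::-1])
C=Cam(c);ax=np.array([np.cos(a),np.sin(a)])
for u,v in((-.05,-.016),(-.05,.016),(0,-.016),(0,.016)):
    p=np.array([.5553,-.1107])+ax*u+np.array([-ax[1],ax[0]])*v;print(C.px([*p,.052]).round(1))
E
```

```text
[ 0.52469069 -0.09702019  0.1100419 ] 16.2333
d [-0.0028 -0.0881  0.4252] w [ 0.0001 -0.0006  0.    ] rows>= 2.1
[269.9 188.1]
[314.6 188.2]
[273.2 250.2]
[314.7 250.3]
```

View pics/w7.png

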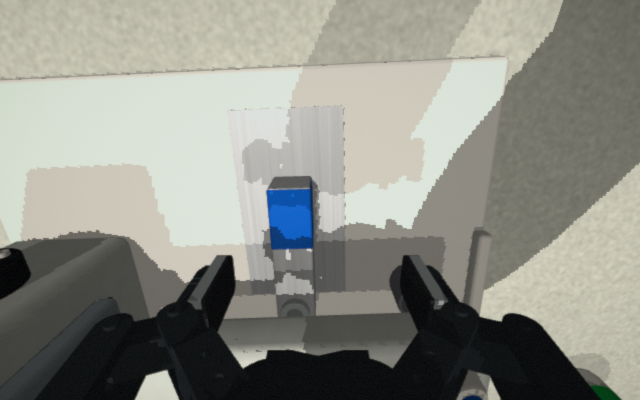

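The blue end is at u 267–313, v 188–248, as predicted within 2 px. I lower and grip.

step_arm([
  {"dx":0,"dy":-0.095,"dz":0,"wx":0,"wy":0,"wz":0},
  {"dx":0,"dy":-0.095,"dz":0.1,"wx":0,"wy":0,"wz":0},
  {"dx":0,"dy":-0.095,"dz":0.25,"wx":0,"wy":0,"wz":0},
  {"dx":0,"dy":-0.095,"dz":0.36,"wx":0,"wy":0,"wz":0},
  {"dx":0,"dy":-0.095,"dz":0.42,"wx":0,"wy":0,"wz":0},
  {"dx":0,"dy":-0.095,"dz":0.42,"wx":0,"wy":0,"wz":0},
  {"dx":0,"dy":-0.095,"dz":0.42,"wx":0,"wy":0,"wz":0},
])

```text
clock: 16.87
position: [0.5295, -0.1167, 0.0281]
tool_rot: [0.001, -0.066, 0.998, -0.001]
force: [-0.6, -0.7, -0.1]
grip_width: 0.0858
gripper_force: 0.0
```

step_arm([
  {"dx":0,"dy":0,"dz":0,"wx":0,"wy":0,"wz":0},
  {"dx":0,"dy":0,"dz":0,"wx":0,"wy":0,"wz":0},
  {"dx":0,"dy":0,"dz":0,"wx":0,"wy":0,"wz":0},
  {"dx":0,"dy":0,"dz":0,"wx":0,"wy":0,"wz":0},
  {"dx":0,"dy":0,"dz":0,"wx":0,"wy":0,"wz":0},
  {"dx":0,"dy":0,"dz":0,"wx":0,"wy":0,"wz":0},
  {"dx":0,"dy":0,"dz":0,"wx":0,"wy":0,"wz":0},
  {"dx":0,"dy":0,"dz":0,"wx":0,"wy":0,"wz":0},
  {"dx":0,"dy":0,"dz":0,"wx":0,"wy":0,"wz":0},
], gripper=15)

```text
clock: 17.62
position: [0.529, -0.1171, 0.0274]
tool_rot: [0.001, -0.066, 0.998, -0.001]
force: [-0.9, 0.4, 8.7]
grip_width: 0.0313
gripper_force: 59.2
```

step_arm([
  {"dx":0.01,"dy":0,"dz":0,"wx":0,"wy":0,"wz":0},
  {"dx":0.025,"dy":0,"dz":0,"wx":0,"wy":0,"wz":0},
  {"dx":0.04,"dy":0,"dz":0,"wx":0,"wy":0,"wz":0},
  {"dx":0.055,"dy":0,"dz":0,"wx":0,"wy":0,"wz":0},
  {"dx":0.07,"dy":0,"dz":0,"wx":0,"wy":0,"wz":0},
  {"dx":0.085,"dy":0,"dz":0,"wx":0,"wy":0,"wz":0},
  {"dx":0.1,"dy":0,"dz":0,"wx":0,"wy":0,"wz":0},
  {"dx":0.12,"dy":0,"dz":0,"wx":0,"wy":0,"wz":0},
  {"dx":0.14,"dy":0,"dz":0,"wx":0,"wy":0,"wz":0},
  {"dx":0.16,"dy":0,"dz":0,"wx":0,"wy":0,"wz":0},
  {"dx":0.18,"dy":0,"dz":0,"wx":0,"wy":0,"wz":0},
  {"dx":0.205,"dy":0,"dz":0,"wx":0,"wy":0,"wz":0},
  {"dx":0.23,"dy":0,"dz":0,"wx":0,"wy":0,"wz":0},
  {"dx":0.26,"dy":0,"dz":0,"wx":0,"wy":0,"wz":0},
  {"dx":0.29,"dy":0,"dz":0,"wx":0,"wy":0,"wz":0},
  {"dx":0.32,"dy":0,"dz":0,"wx":0,"wy":0,"wz":0},
  {"dx":0.35,"dy":0,"dz":0,"wx":0,"wy":0,"wz":0},
  {"dx":0.37,"dy":0,"dz":0,"wx":0,"wy":0,"wz":0},
  {"dx":0.37,"dy":0,"dz":0,"wx":0,"wy":0,"wz":0},
  {"dx":0.37,"dy":0,"dz":0,"wx":0,"wy":0,"wz":0},
])

```text
clock: 19.28
position: [0.4559, -0.1272, 0.0274]
tool_rot: [0.001, -0.066, 0.998, -0.001]
force: [1.1, -0.7, 9.8]
grip_width: 0.0313
gripper_force: 60.5
```

step_arm([
  {"dx":0,"dy":0,"dz":0,"wx":0,"wy":0,"wz":0},
  {"dx":0,"dy":0,"dz":0,"wx":0,"wy":0,"wz":0},
  {"dx":0,"dy":0,"dz":0,"wx":0,"wy":0,"wz":0},
  {"dx":0,"dy":0,"dz":0,"wx":0,"wy":0,"wz":0},
  {"dx":0,"dy":0,"dz":0,"wx":0,"wy":0,"wz":0},
  {"dx":0,"dy":0,"dz":0,"wx":0,"wy":0,"wz":0},
  {"dx":0,"dy":0,"dz":0,"wx":0,"wy":0,"wz":0},
], gripper=100)

```text
clock: 19.87
position: [0.4552, -0.1267, 0.0263]
tool_rot: [-0.0, -0.066, 0.998, -0.0]
force: [-0.2, 0.6, -0.3]
grip_width: 0.0854
gripper_force: 0.0
```

step_arm([
  {"dx":0,"dy":0,"dz":-0.1,"wx":0,"wy":0,"wz":0},
  {"dx":0,"dy":0,"dz":-0.3,"wx":0,"wy":0,"wz":0},
  {"dx":0,"dy":0,"dz":-0.5,"wx":0,"wy":0,"wz":0},
  {"dx":0,"dy":0,"dz":-0.6,"wx":0,"wy":0,"wz":0},
  {"dx":0,"dy":0,"dz":-0.6,"wx":0,"wy":0,"wz":0},
  {"dx":0,"dy":0,"dz":-0.6,"wx":0,"wy":0,"wz":0},
])

```text
clock: 20.37
position: [0.4558, -0.1269, 0.1474]
tool_rot: [0.001, -0.066, 0.998, -0.001]
force: [-0.3, -0.4, -0.3]
grip_width: 0.0854
gripper_force: 0.0
```

```bash
python3 - <<'E'
from station import *
from h import *
c=read_camera("wrist");s=read_camera("scene")["color"][:,:,::-1]
C=Cam(c);im=c["color"][:,:,::-1]
cv2.imwrite("pics/w8.png",np.hstack([im[:400,150:450],cv2.resize(s[130:330,200:400],(400,400))]))
m=cv2.inRange(cv2.cvtColor(np.ascontiguousarray(im),cv2.COLOR_BGR2HSV),(100,150,80),(125,255,255))
n,l,stt,ce=cv2.connectedComponentsWithStats(m);i=1+np.argmax(stt[1:,4]);print(ce[i],stt[i])
S=np.array([.6092,-.1029]);a=np.radians(10.1);ax=np.array([np.cos(a),np.sin(a)])
p=C.atz(*ce[i],.052);print(p,"blue centre as x",(p[:2]-S)@ax, observe()["clock"])
E
```

```text
[317.30601384 199.69026078] [ 299  174   37   53 1879]
[ 0.45636422 -0.12665475  0.052     ] blue centre as x -0.15463310809744163 20.4667
```

View pics/w8.png

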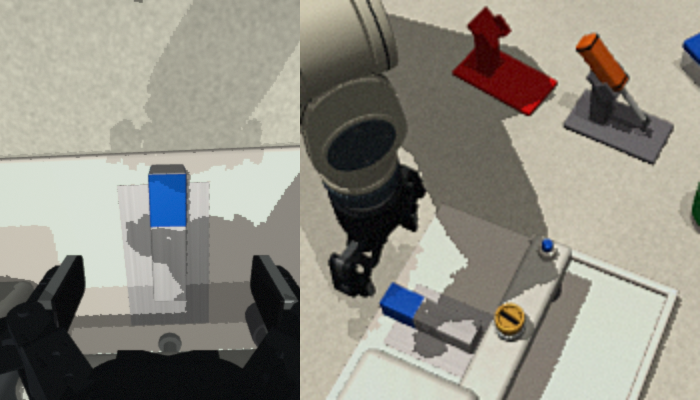

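The block lies flat and clear of the arm (centre ≈ 115 mm before the screw axis), the driver is in its rest and the gripper is clear. I hand in.

```bash
python3 -c "
from station import *
print(sign_off())"
```

```text
the job is handed in; nothing more can be done
None
```

I handed the job in at about 20.5 s; the hand-in gave no verdict. The stop screw is about 0.8 mm past contact (my estimate from the turn angle), the driver is back in its rest, and the block was drawn out and lies flat about 115 mm in front of the screw axis.

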